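Line up the sample bottles by size

TASK

Line up the four capped amber bottles on the row of cork discs in order of size, one bottle standing upright and centred on each disc: the smallest on the disc at the end next to the steel beaker, the largest at the end next to the white dish. Set each bottle down gently without tipping any over, and leave the beaker and the dish where they are.

Things in the scene. Friction and masses are not known exactly. Their poses are not given: they have to be found in the camera images.
- bottle_25: The smallest of four capped amber glass bottles, loose, upright on the bench at the start: body 36 mm in diameter, 75 mm tall overall, about 50 g. Its top 30 mm is a fixed black cap 30 mm in diameter (good to grip), over 8 mm of narrower neck; from 37 mm above its underside down it widens to the body. Origin at the centre of the underside, z up its axis; yaw means nothing.
- bottle_50: The second smallest of four capped amber glass bottles, loose, upright on the bench at the start: body 46 mm in diameter, 91 mm tall overall, about 80 g. Its top 30 mm is a fixed black cap 36 mm in diameter (good to grip), over 8 mm of narrower neck; from 53 mm above its underside down it widens to the body. Origin at the centre of the underside, z up its axis; yaw means nothing.
- bottle_100: The second largest of four capped amber glass bottles, loose, upright on the bench at the start: body 56 mm in diameter, 110 mm tall overall, about 120 g. Its top 30 mm is a fixed black cap 46 mm in diameter (good to grip), over 8 mm of narrower neck; from 72 mm above its underside down it widens to the body. Origin at the centre of the underside, z up its axis; yaw means nothing.
- bottle_250: The largest of four capped amber glass bottles, loose, upright on the bench at the start: body 70 mm in diameter, 143 mm tall overall, about 230 g. Its top 30 mm is a fixed black cap 50 mm in diameter (good to grip), over 8 mm of narrower neck; from 105 mm above its underside down it widens to the body. Origin at the centre of the underside, z up its axis; yaw means nothing.
- disc_1: Fixed round cork disc, 78 mm in diameter and 4 mm thick, at the end of the row to the robot's left (+y). Four like discs lie about 100 mm apart in a nearly straight row on a flat steel plate (95 x 420 x 8 mm) that is fixed to the bench. Origin at the centre of its underside, 8 mm above the bench; its top is 12 mm above the bench. Its y axis runs along the row towards disc_1.
- disc_2: Fixed round cork disc, 78 mm in diameter and 4 mm thick, second from the robot's left. Four like discs lie about 100 mm apart in a nearly straight row on a flat steel plate (95 x 420 x 8 mm) that is fixed to the bench. Origin at the centre of its underside, 8 mm above the bench; its top is 12 mm above the bench. Its y axis runs along the row towards disc_1.
- disc_3: Fixed round cork disc, 78 mm in diameter and 4 mm thick, third from the robot's left. Four like discs lie about 100 mm apart in a nearly straight row on a flat steel plate (95 x 420 x 8 mm) that is fixed to the bench. Origin at the centre of its underside, 8 mm above the bench; its top is 12 mm above the bench. Its y axis runs along the row towards disc_1.
- disc_4: Fixed round cork disc, 78 mm in diameter and 4 mm thick, at the end of the row to the robot's right (-y). Four like discs lie about 100 mm apart in a nearly straight row on a flat steel plate (95 x 420 x 8 mm) that is fixed to the bench. Origin at the centre of its underside, 8 mm above the bench; its top is 12 mm above the bench. Its y axis runs along the row towards disc_1.
- beaker: Plain steel beaker, empty, open at the top, 60 mm in diameter, 75 mm tall, loose on the bench just past one end of the row of discs (either end), about 115 mm from the last disc's centre. Origin at the centre of its underside.
- dish: Low white porcelain dish, 76 mm in diameter, 32 mm tall, loose on the bench just past the other end of the row, about 115 mm from the last disc's centre. Origin at the centre of its underside.
There are look-alikes about, which are no part of the job. Leave any blue or purple look-alike of the bottle_25 alone.

How it is judged:
By the outcome, as a careful person would: the job done as asked, in the order asked, and still so for the second after the job is handed in, with the robot touching nothing.
It also fails if it takes over 102 s, if anything falls off the work surface, if the arm or the gripper's body presses on something with over 40 N, if the wrist force passes 120 N, or if a joint passes its speed limit or range.

ROBOT

A 6-joint arm with a two-finger parallel gripper is mounted at the origin on the work surface. World frame = base frame: x ahead of the robot, y to its left, z up, the work surface at z = 0. Lengths are in m, angles in rad, forces in N, time in s.
With the tool pointing down it reaches from about 0.425 to 0.95 m from the base axis. Payload 14.7 kg.
Tool frame: the origin (TCP) lies midway between the tips of the shut fingers; the grasp point (between the pads) lies arm.hold_point_z behind it (arm.hold_point_z is the distance from the TCP to the grasp point, in m); z points along the fingers, y is the line along which they close (so a half turn about z gives the same grasp; the last joint's range is limited). The gripper opens to 85 mm and grips with 20 to 120 N. Pads are 22 mm wide; open, the fingers measure 114 mm over their backs; the gripper's body (76 mm by 85 mm) begins 54 mm behind the grasp point. The pads swing forward as they close: fully open they stand 13 mm farther back than shut.
Start: joints at [1.208, 0.48, 1.596, -0, 1.065, -0.047], TCP at [0.202, 0.618, 0.231] pointing down, gripper open.
Joint ranges: [-2.75, 2.75], [-0.82, 2.05], [0.23, 2.67], [-1.56, 4.7], [0.09, 2.69], [-2.92, 2.92]. Speed limits (rad/s): [1.89, 1.89, 2.39, 3.01, 3.01, 3.01].

INTERFACE

Orientations are given as a 3x3 rotation matrix whose columns are the frame's x, y, z axes.
In Python, from bench import arm gives the robot as it stands. Calls block until the motion is done:
- arm.move_ptp(position, orientation): joint-space move of the TCP to a pose.
- arm.move_straight(position, velocity=0.15, rot=None, guard=None): straight line of the TCP; rot=None keeps the orientation; velocity is the mean speed in m/s. With guard (N) it stops when the force on the tool has changed by that much, and returns True; else False.
- arm.set_joints(angles): joint-space move.
- arm.command_gripper(opening, f_grip=None): opening from 0.0 (shut) to 1.0 (fully open); f_grip is the grip in N (None keeps the last); returns when the fingers have stopped.
- arm.pause(seconds).
- arm.inverse_kinematics(position, orientation): joint angles nearest the present ones, or None.
- arm.read_state(): the state.
- arm.read_camera(name): name is "scene" or "top" or "wrist"; returns (picture, depth): 384x512x3 uint8, red, green, blue; 384x512 float32, m along the optical axis (not along the pixel's ray), 0 where there is no reading.
- arm.camera_params(name): a dict with "fx", "fy", "cx", "cy" (pixels), "cam_to_world" (4x4, takes a point from camera to world coordinates); the wrist camera has in their place "hand_eye" (4x4, takes a point from camera to tool coordinates, whose origin is the TCP and whose axes are the flange's). Camera axes: x right, y up, looking along -z (the intrinsics and any distortion apply to the point x, -y, -z); pixel columns grow to the right and rows downward; lengths in m; the calibration is good to about 2 mm. A picture is of the moment at which its call begins: read the wrist's pose just before it. camera_params takes no time and is no camera call.
A pose or a line that the arm cannot do raises arm.IKError and nothing moves.
- arm.finish_job(): hands the job in; it is judged then, once.
The state is a dict: "t": time; "q": joint angles; "qd": joint speeds; "joint_efforts": joint torques, N m; "ee_pos": TCP position; "orientation": TCP orientation; "wrist_force": force on the tool from outside, world axes, zero at the start; "moment": the same for the moment, N m; "opening": opening from 0.0 (shut) to 1.0 (fully open); "grip_force": force on a finger pad.
Only numpy, scipy, OpenCV 4.12 (cv2) and the standard library are available. Lean on these libraries where they do the work, as an engineer would, in place of code of your own. Each camera call takes 0.05 s, during which the arm holds its last target. There are 200 camera calls.

## Working session

There is one attempt and no reset: what is moved stays moved. The work goes in short steps, each a Python script; the robot and the scene stay as the last script left them, time stands still between calls to the robot, and variables do not carry over. Pictures are saved under pics/ and viewed, at most 14 in all, crops included, and the job is handed in when it is done.

```bash
ls; mkdir -p pics; python3 - <<'E'
from bench import arm
import cv2,numpy as np
ims=[]
for n in("top","scene"):
    p,d=arm.read_camera(n); np.savez(f"{n}.npz",p=p,d=d); cv2.imwrite(f"pics/{n}.png",p[:,:,::-1])
    c=arm.camera_params(n); print(n,c)
    print((d>0).mean())
print(arm.hold_point_z,arm.read_state()['t'])
E
```

```text
pics
top {'fx': 374.097968976863, 'fy': 374.097968976863, 'cx': 252.92233599348762, 'cy': 191.80712284688335, 'cam_to_world': array([[-0.01074742,  0.98580273, -0.16756336,  0.36211545],
       [-0.99937617, -0.01622719, -0.03136785,  0.00683425],
       [-0.03364159,  0.16712171,  0.98536216,  0.94171166],
       [ 0.        ,  0.        ,  0.        ,  1.        ]])}
0.9959259033203125
scene {'fx': 477.68645084888306, 'fy': 477.68645084888306, 'cx': 255.7695138832963, 'cy': 191.24790778430778, 'cam_to_world': array([[-0.72135504, -0.41274445,  0.55613751,  1.12803953],
       [ 0.69228242, -0.40677139,  0.59605544,  0.67413772],
       [-0.01979775,  0.81497182,  0.57916232,  0.66961879],
       [ 0.        ,  0.        ,  0.        ,  1.        ]])}
0.996063232421875
0.0187 0.1
```

View pics/top.png

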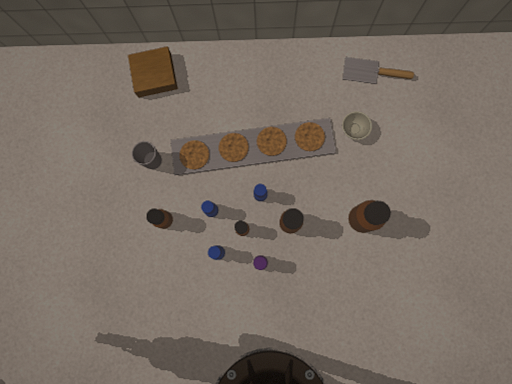

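View pics/scene.png

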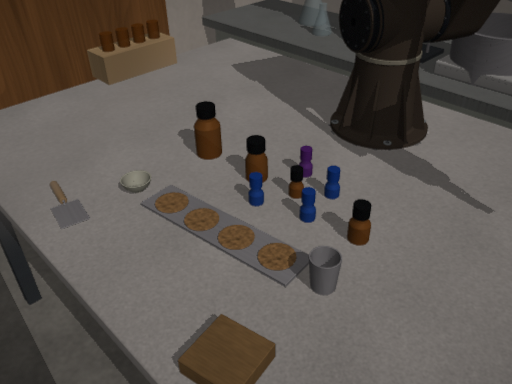

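Top view: the beaker at (147,155) is past disc_1 at (195,154). The other discs are at (234,147), (272,141) and (310,136), and the dish is at (358,127).
So bottle_25 goes to disc_1, bottle_50 to disc_2, bottle_100 to disc_3 and bottle_250 to disc_4.
There are four amber bottles, with caps near (242,228) for 25, (157,217) for 50, (292,220) for 100 and (375,212) for 250. The bottle_25 look-alikes are blue at (210,209), (217,253) and (261,192), and purple at (261,263). The one at (242,228) fits because it is amber with a black cap.
Next I'll measure positions in both views.

```bash
cat > h.py <<'E'
from bench import arm
import cv2,numpy as np
def cloud(n,d,c=None):
    c=c or arm.camera_params(n); v,u=np.mgrid[:384,:512]
    P=np.stack([(u-c['cx'])/c['fx']*d,-(v-c['cy'])/c['fy']*d,-d,np.ones_like(d)],-1)
    T=c.get('T',c.get('cam_to_world')); return (P@T.T)[...,:3]
def ray(n,u,v,z,c=None):
    c=c or arm.camera_params(n); T=c.get('T',c.get('cam_to_world'))
    r=T[:3,:3]@np.array([(u-c['cx'])/c['fx'],-(v-c['cy'])/c['fy'],-1]); o=T[:3,3]
    return (o+r*(z-o[2])/r[2])
E
python3 - <<'E'
from h import *
H={'25':(.075,.015),'50':(.091,.018),'100':(.110,.023),'250':(.143,.025)}
px={'top':{'25':(242,228),'50':(156,217),'100':(291,219),'250':(376,211)},
'scene':{'25':(296,171),'50':(361,208),'100':(256,143),'250':(206,109)}}
for n in('top','scene'):
    z=np.load(n+'.npz');p=z['p'];d=z['d'];W=cloud(n,d)
    hsv=cv2.cvtColor(p,cv2.COLOR_RGB2HSV)
    print(n)
    for b,(h,r) in H.items():
        u,v=px[n][b]; m=np.zeros(d.shape,bool); s=22; m[v-s:v+s,u-s:u+s]=1
        m&=(abs(W[...,2]-h)<.006)&(hsv[...,2]<70)
        q=W[m]; (x,y),R=cv2.minEnclosingCircle(q[:,:2].astype(np.float32))
        vv,uu=np.nonzero(m)
        print(b,m.sum(),'encl',x,y,R,'mean',q.mean(0),'ray',ray(n,uu.mean(),vv.mean(),h))
    m=((hsv[...,0]>5)&(hsv[...,0]<22)&(hsv[...,1]>110)&(hsv[...,2]>60)&(abs(W[...,2]-.012)<.012)&(abs(W[...,0]-.65)<.2)&(abs(W[...,1])<.4)).astype(np.uint8)
    m=cv2.morphologyEx(m,cv2.MORPH_CLOSE,np.ones((3,3)))
    for c in cv2.findContours(m,0,2)[0]:
        if cv2.contourArea(c)>250:
            w=np.array([ray(n,*t[0],.012)[:2] for t in cv2.convexHull(c)],np.float32)
            e=cv2.fitEllipse(w);k=cv2.fitEllipse(c)[0]; print('disc',k,'encl',cv2.minEnclosingCircle(w),'ell',e[:2],'ray',ray(n,*k,.012))
    m=(hsv[...,0]>110)&(hsv[...,1]>90)&(W[...,2]>.066)&(W[...,2]<.085)
    for i,s in enumerate(cv2.connectedComponentsWithStats(m.astype(np.uint8))[2][1:]):
        if s[4]>20:
            x,y,w,hh,_=s; k=m[y:y+hh,x:x+w]; print('look',x+w/2,y+hh/2,W[y:y+hh,x:x+w][k].mean(0))
    print('beaker/dish z')
    for u,v in ([(147,155),(358,127)] if n=='top' else [(324,258),(135,182)]): print(W[v-14:v+14,u-14:u+14][W[v-14:v+14,u-14:u+14,2]>.022].mean(0))
z=np.load('top.npz');cv2.imwrite('pics/crop.png',cv2.resize(z['p'][180:280,140:400,::-1],None,fx=3,fy=3,interpolation=cv2.INTER_CUBIC))
E
```

```text
top
25 116 encl 0.42939743399620056 0.06507289409637451 0.014517398551106453 mean [0.42878817 0.06459897 0.07531196] ray [0.42880147 0.0646207  0.075     ]
50 174 encl 0.454190731048584 0.2632860839366913 0.01714794896543026 mean [0.45434087 0.26319997 0.0911615 ] ray [0.45434619 0.26325032 0.091     ]
100 315 encl 0.4436538517475128 -0.05404312163591385 0.02282511629164219 mean [ 0.44315872 -0.05392732  0.11035871] ray [ 0.44317026 -0.05395865  0.11      ]
250 435 encl 0.45078667998313904 -0.23292286694049835 0.024869322776794434 mean [ 0.45027718 -0.23213011  0.14317927] ray [ 0.45026712 -0.2321938   0.143     ]
disc (193.91482543945312, 154.50709533691406) encl ((0.6201269626617432, 0.18749848008155823), 0.038308702409267426) ell ((0.6205155253410339, 0.18762004375457764), (0.07508540153503418, 0.07601064443588257)) ray [0.6203113  0.18766741 0.012     ]
disc (233.21206665039062, 146.92832946777344) encl ((0.6385019421577454, 0.08580409735441208), 0.038352448493242264) ell ((0.6386295557022095, 0.08610895276069641), (0.07523776590824127, 0.07554134726524353)) ray [0.63845224 0.086
[... 1980 characters left out ...]
 encl ((0.6531023383140564, -0.013139530085027218), 0.03854994475841522) ell ((0.6534522175788879, -0.01316660363227129), (0.07497649639844894, 0.0768098458647728)) ray [ 0.65422995 -0.012168    0.012     ]
disc (171.36453247070312, 202.24053955078125) encl ((0.6633498072624207, -0.11097060143947601), 0.03839075565338135) ell ((0.6637580394744873, -0.11118554323911667), (0.0745084285736084, 0.07618213444948196)) ray [ 0.66429191 -0.11026496  0.012     ]
look 306.5 151.0 [0.34972671 0.02298505 0.07372222]
look 253.5 177.5 [0.52022491 0.0138332  0.07391887]
look 307.5 192.5 [0.48249434 0.14176601 0.07397204]
beaker/dish z
[0.60700708 0.29189975 0.06348213]
[ 0.68835769 -0.22218213  0.03601267]
```

View pics/crop.png

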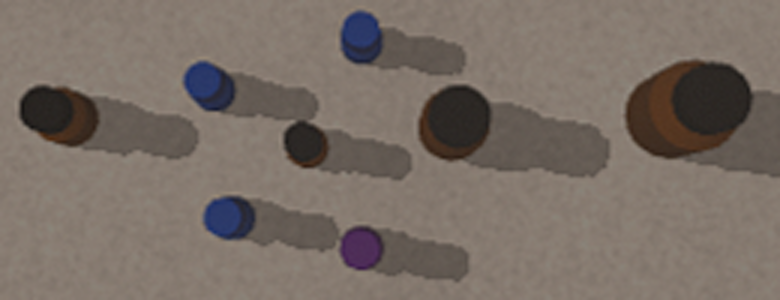

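The crop confirms that the black-capped amber bottle at crop (305,143), full image (242,228), is bottle_25, with blue and purple look-alikes around it. The two views agree to about 1.5 mm, and the disc spacing (100 mm), cap radii and heights all match the description. Bottle_25 goes first.

```bash
cat >> h.py <<'E'
B={'25':(.4292,.0650,.075,.030),'50':(.4547,.2627,.091,.036),'100':(.4438,-.0544,.110,.046),'250':(.4515,-.2334,.143,.050)}
D={'25':(.6207,.1873),'50':(.6388,.0857),'100':(.6529,-.0126),'250':(.6633,-.1106)}
t=np.array([.141,-.99]) ; perp=np.array([.99,.141])
def Rot(s):
    y=np.r_[s*perp/np.linalg.norm(perp),0]; z=np.array([0,0,-1.]); return np.stack([np.cross(y,z),y,z],1)
def move(b,s,hi):
    R=Rot(s); x,y,h,w=B[b]; u,v=D[b]; zp=h-.032; op=min(1,(w+.026)/.085)
    arm.command_gripper(op,25)
    arm.move_ptp([x,y,h+.04],R); arm.move_straight([x,y,zp],.1)
    arm.command_gripper(0.); S=arm.read_state(); print(b,'grip',S['opening']*.085,S['grip_force'])
    arm.move_straight([x,y,hi],.15)
    arm.move_ptp([u,v,hi],R)
    S=arm.read_state();print('held',S['opening']*.085,S['grip_force'],S['wrist_force'])
    arm.move_straight([u,v,zp+.012+.012],.15)
    g=arm.move_straight([u,v,zp+.012-.003],.025,guard=4); S=arm.read_state(); print('set',g,S['ee_pos'][2]-zp-.012,S['t'])
    arm.command_gripper(min(1,(w+.022)/.085)); arm.pause(.2)
    arm.move_straight([u,v,h+.06],.12)
E
python3 - <<'E'
from h import *
print(arm.read_state()['orientation'])
for s in(1,-1):
  for b in B:
    x,y,h,w=B[b];print(s,b,[None if (q:=arm.inverse_kinematics(p,Rot(s))) is None else np.round(q,2) for p in([x,y,h-.032],[x,y,h+.10],[*D[b],h-.02],[*D[b],h+.1])])
E
```

```text
[[-9.50532925e-01  3.10623555e-01 -4.05852113e-04]
 [ 3.10623806e-01  9.50532467e-01 -9.38030207e-04]
 [ 9.44013323e-05 -1.01769593e-03 -9.99999478e-01]]
1 25 [array([ 0.08,  0.51,  2.24, -0.  ,  0.39, -0.06]), array([ 0.08,  0.26,  2.13, -0.  ,  0.75, -0.06]), array([ 0.25,  0.68,  1.73, -0.  ,  0.73,  0.1 ]), array([ 0.25,  0.53,  1.66, -0.  ,  0.95,  0.1 ])]
1 50 [array([ 0.47,  0.56,  2.02, -0.  ,  0.56,  0.32]), array([ 0.47,  0.36,  1.92, -0.  ,  0.86,  0.32]), array([ 0.09,  0.66,  1.74, -0.  ,  0.75, -0.06]), array([ 0.09,  0.51,  1.65, -0.  ,  0.98, -0.06])]
1 100 [array([-0.19,  0.45,  2.19, -0.  ,  0.5 , -0.33]), array([-0.19,  0.22,  2.07, -0.  ,  0.85, -0.33]), array([-0.07,  0.64,  1.7 , -0.  ,  0.8 , -0.21]), array([-0.07,  0.5 ,  1.61, -0.  ,  1.03, -0.21])]
1 250 [array([-0.54,  0.45,  2.03, -0.  ,  0.66, -0.68]), array([-0.54,  0.27,  1.9 , -0.  ,  0.97, -0.68]), array([-0.21,  0.62,  1.63, -0.  ,  0.88, -0.35]), array([-0.21,  0.5 ,  1.53, -0.  ,  1.11, -0.35])]
-1 25 [None, None, None, None]
-1 50 [array([ 0.47,  0.56,  2.02, -0.  ,  0.56, -2.82]), array([ 0.47,  0.36,  1.92, -0.  ,  0.86, -2.82]), None, None]
-1 100 [array([-0.19,  0.45,  2.19, -0.  ,  0.5 ,  2.81]), array([-0.19,  0.22,  2.07, -0.  ,  0.85,  2.81]), None, None]
-1 250 [array([-0.54,  0.45,  2.03, -0.  ,  0.66,  2.46]), array([-0.54,  0.27,  1.9 , -0.  ,  0.97,  2.46]), array([-0.21,  0.62,  1.63, -0.  ,  0.88,  2.79]), array([-0.21,  0.5 ,  1.53, -0.  ,  1.11,  2.79])]
```

```bash
sed -i 's/\[x,y,h+.04\]/[x,y,max(h+.04,.16)]/' h.py; python3 - <<'E'
from h import *
move('25',1,.18)
p,d=arm.read_camera('scene');cv2.imwrite('pics/s1.png',p[:,:,::-1])
E
```

```text
25 grip 0.02927577881927524 25.722643733024597
held 0.02943898595148866 25.178571045398712 [ 0.07113391 -0.62224821 -1.25815402]
set True -0.00011496451670415034 7.7
```

View pics/s1.png

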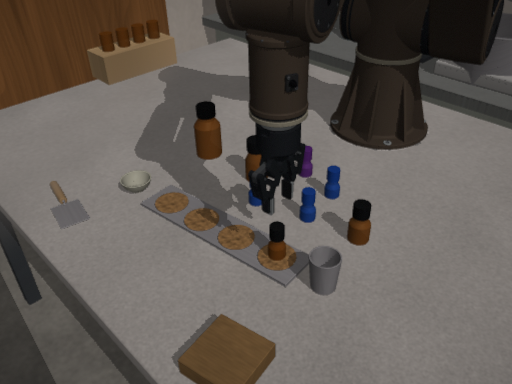

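Bottle_25 stands on disc_1 at (277,243), and the gripper is clear above it. I'll do the other three the same way.

```bash
python3 - <<'E'
from h import *
move('50',1,.2);move('100',1,.2);move('250',1,.23)
arm.move_ptp([.45,-.23,.3],Rot(1))
H={k:B[k][2]+.012 for k in B}
for n in('top','scene'):
    p,d=arm.read_camera(n);cv2.imwrite(f'pics/{n}2.png',p[:,:,::-1]);W=cloud(n,d)
    for b in B:
        m=(abs(W[...,2]-H[b])<.005)&(np.hypot(W[...,0]-D[b][0],W[...,1]-D[b][1])<.04)&(p.max(-1)<80)
        q=W[m][:,:2].astype(np.float32); c,r=cv2.minEnclosingCircle(q); print(n,b,m.sum(),np.subtract(c,D[b])*1000,r)
E
```

```text
50 grip 0.035236176273712526 24.332418143749237
held 0.03533304131695754 25.042378306388855 [ 0.34788116  0.32528156 -1.22160414]
set True 0.00011454476140756661 15.175
100 grip 0.04519804073059388 24.483667016029358
held 0.045019127140223034 25.85230976343155 [-1.05608873 -0.42342998 -1.68727976]
set True 5.0203351279708847e-05 22.2167
250 grip 0.04925782636570616 24.90428924560547
held 0.048932780969602144 26.3947793841362 [-0.76024037 -0.13623311 -2.40598892]
set True 0.00013736257058277399 29.3833
top 25 115 [-0.44452972 -0.30595403] 0.014454343356192112
top 50 164 [-0.86293106  1.75712042] 0.01738814450800419
top 100 291 [-0.5433754 -0.3709281] 0.022814864292740822
top 250 375 [-1.54366331 -0.09473624] 0.024673113599419594
scene 25 147 [ 1.14816599 -2.16678123] 0.016026673838496208
scene 50 179 [ 3.50573177 -1.15690596] 0.020255129784345627
scene 100 249 [-0.05658426 -1.40226261] 0.02456718124449253
scene 250 248 [-0.57401495 -0.9168184 ] 0.026172196492552757
```

View pics/top2.png

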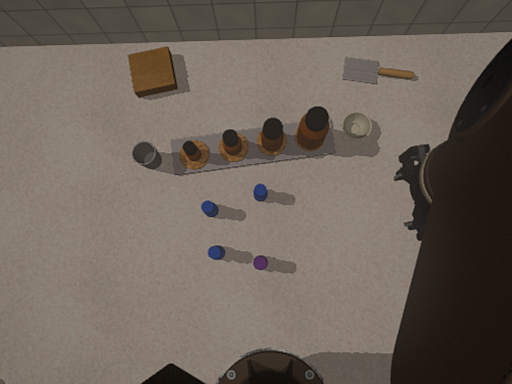

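View pics/scene2.png

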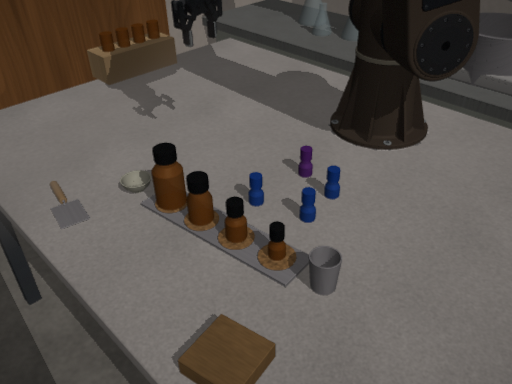

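All four bottles stand upright on their discs: caps in the top view at (191,148), (231,137), (272,128) and (317,115). They are centred within about 2 mm in the top view. The beaker (147,155), dish (358,126) and look-alikes have not moved.

```bash
python3 -c "
from bench import arm
print(arm.finish_job())"
```

```text
the job is handed in; nothing more can be done
None
```

The four bottles stand upright on the discs in size order, smallest next to the beaker and largest next to the dish, each within about 2 mm of centre in the top view (up to about 4 mm in the scene view); the beaker, dish and look-alikes were left alone, and the job is handed in.

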